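Lock off the bench machines

TASK

Make the bench machines safe for a belt change: first press the mushroom stop button on the starter box fully in and let it spring back, then swing the isolator handle on the sloping console from its left-hand on position (as seen from the robot) to its centre off position, pointing straight away from the thumb tab, without running on into the right-hand position. Then push the lock slide fully home by its thumb tab so that its padlock hole lines up with the hole of the fixed hasp ear, and stand clear. Leave the start button and the other things on the bench alone.

Things in the scene. Friction and masses are not known exactly. Their poses are not given: they have to be found in the camera images.
- console: Fixed grey steel console, 250 (x) x 240 (y) x 56 mm high at the front (-x) and 122 mm at the back, with two conduits out of its back. Origin: centre of its underside on the bench; x away from the operator, y to the operator's left, z up. Its top panel slopes 15 degrees, rising towards its +x; all on it is square to the slope ('above the panel' means along the panel's normal). On the panel: handle in the middle, lock slide and fixed hasp ear in front of it.
- handle_pivot (a point): Point on the panel surface where the handle's axis (the panel's normal) meets it; 88.5 mm above the bench; axes as console.
- isolator_handle (a joint): Handle angle in rad, counterclockwise positive seen from above. 0 = centre off: the bar points straight up the slope (console +x). About +1.05 = left-hand on position (starts near it, 0.95 to 1.1), -1.05 = right-hand on position; end stops at +-1.15. No detent: it stays where it is left; turning it takes 0.5 N m (6 N at handle_push).
- handle_push (a point): Point in the middle of the black lever bar, 85 mm from the pivot axis, 30 mm above the panel; its x axis points along the bar to its free end, y to the bar's left side, z is the panel's normal. The bar is 24 mm wide and 22 mm high (19 to 41 mm above the panel), with a rounded 30 mm wide end 108 mm from the axis (end at 123 mm). It turns with a hub 60 mm across and 42 mm high and, under that, a flat steel flange 92 mm across whose top is 12 mm above the panel.
- lock_slide (a joint): Travel of the steel lock slide in m: 0 = out (towards the operator, at the start), 0.022 = fully home (stop). It slides up the slope towards the hub. Its 10 mm wide tongue, slightly tapered, enters a 14 mm notch in the handle's steel flange; with the handle further than about 0.08 rad from 0 the flange stops it after about 7 mm; within that it centres the handle as it goes in. It takes 3 to 4 N to slide (up to 15 N if it has to centre the handle) and stays where it is left.
- slide_tab (a point): Centre of the front face of the slide's upright thumb tab (36 mm wide across the slope, 5 mm thick, 4 to 34 mm above the panel), 22 mm above the panel; x axis up the slope, z the panel's normal. At the start it is 110 mm in front of the pivot; the panel reaches 19 mm further to the front and then ends. Push here along +x.
- slide_hole (a point): Centre of the 10 mm hole in the slide's upright ear (just behind the tab); axes as slide_tab. Moves with the slide.
- hasp_hole (a point): Centre of the 10 mm hole in the fixed hasp ear (28 x 26 x 4 mm, upright, top 36 mm above the panel) on the left guide rail; axes as slide_tab. With the slide home slide_hole stands beside it, 5.5 mm to its right, so that a shackle would pass through both.
- starter: Fixed grey starter box 150 (x) x 90 (y) x 66 mm high, conduit out of its back. Origin: centre of its underside on the bench. Its stop button stands on its front (-x) half, its start button on its back half. It may stand to the left or the right of the console.
- stop_top (a point): Top centre of the black mushroom head of the stop button, 42 mm across, 101 mm above the bench when out; z up.
- stop_button (a joint): Travel of the stop button in m: 0 out, 0.007 fully in; sprung, 1.5 N to start and 5 N fully in; springs back.
- start_top (a point): Top centre of the flat start button, 25 mm across, sunk in a round shroud 38 mm across and 16 mm high. Not to be pressed.
- start_button (a joint): Travel of the start button in m: 0 out, 0.005 fully in.
- offcut: Loose pine offcut 150 x 34 x 30 mm lying close to the left side of the console; origin in the centre of its underside.
- tape_roll: Loose roll of masking tape, 96 mm across, 24 mm high, close to the right side of the starter; origin in the centre of its underside.
- tenon_saw: Loose saw, 380 mm long, 26 mm high, lying flat on the right near the robot; origin under the middle of its length.
- mallet: Loose wooden mallet, 75 mm high, lying on the left near the robot; origin below its handle.
- cup: Loose plastic cup, 80 mm across, 90 mm high, far to the right; origin in the centre of its underside.
- glue_bottle: Loose glue bottle, 60 mm across, 130 mm high, far to the left; origin in the centre of its underside.
- screwdriver: Loose screwdriver, about 200 mm long, lying in the middle in front of the robot.
Things that resemble listed ones, but are neither listed nor needed, are in the scene too. There is more than one size of the starter; the job needs the largest.

How it is judged:
By the outcome, as a careful person would: the job done as asked, in the order asked, and still so for the second after the job is handed in, with the robot touching nothing.
It also fails if it takes over 54 s, if anything falls off the work surface, if the arm or the gripper's body presses on something with over 40 N, if the wrist force passes 120 N, or if a joint passes its speed limit or range.

ROBOT

A 6-joint arm with a two-finger parallel gripper is mounted at the origin on the work surface. World frame = base frame: x ahead of the robot, y to its left, z up, the work surface at z = 0. Lengths are in m, angles in rad, forces in N, time in s.
With the tool pointing down it reaches from about 0.35 to 0.875 m from the base axis. Payload 15.5 kg.
Tool frame: the origin (TCP) lies on the centre line of the jaws, within the pads' length; the fingertips stand bot.tip_reach ahead of it and the grasp point (between the pads) is the TCP (bot.tip_reach is the distance from the TCP to the fingertips, in m); z points along the fingers, y is the direction in which the jaws open and shut (so a half turn about z gives the same grasp; the last joint's range is limited). The gripper opens to 85 mm and grips with 20 to 120 N. Pads are 22 mm wide; open, the fingers measure 114 mm over their backs; the gripper's body (76 mm by 85 mm) begins 54 mm behind the grasp point. The pads swing forward as they close: fully open they stand 13 mm farther back than shut.
Start: joints at [-1.399, 0.494, 1.345, -0, 1.302, -0.096], TCP at [0.165, -0.603, 0.25] pointing down, gripper open.
Joint ranges: [-2.91, 2.91], [-0.82, 2.16], [0.22, 2.67], [-1.22, 4.37], [0.12, 2.79], [-3.08, 3.08]. Speed limits (rad/s): [1.89, 1.89, 2.57, 3.01, 3.01, 3.01].

INTERFACE

Orientations are given as a unit quaternion [w, x, y, z].
In Python, from bench import bot gives the robot as it stands.
- The arm moves only by the tool drive_tool, never from a script. Its argument "steps" is a list of rows, each an object with "translation": the shift along the tool's x, y, z in m, a list of three; "delta_rot": the turn, a rotation vector about the tool's x, y, z in rad, a list of three; "jaw": the opening, from 0 (shut) to 1 (fully open). A call has 1 to 8 rows; each row is the pose to reach, as a shift and turn from the pose commanded when the call began, along the tool's axes at that moment; what a row does not reach only later rows make up. A row lasts 1/8 s, in which the tool goes at most 62.5 mm and 10.7 degrees, less where a joint would pass 70% of its speed; a pose out of reach is approached as far as the arm can. A call with a gripper value outside its range is refused whole. The fingers move at their own pace and stop on an object; the grip force is fixed at half the most. Time passes only in rows, so rows that repeat a pose let the fingers close. It gives the time, the measured TCP pose, the force and the opening at its end, in the units of the state.
- bot.state(): the state, without advancing time (a new reading comes with each control period).
- bot.capture(name): name is "scene" or "top" or "wrist"; returns the picture (480x640x3 uint8, red, green, blue); there is no depth.
- bot.camera_model(name): a dict with "camera_matrix" (3x3 intrinsics, pixels), "cam_to_world" (4x4, takes a point from camera to world coordinates). Camera axes: x right, y down, z forward; pixel columns grow to the right and rows downward; lengths in m; the calibration is good to about 2 mm. A picture is of the moment at which its call begins: read the wrist's pose just before it. camera_model takes no time and is no camera call; for the wrist camera it gives the pose at the moment of the call.
- bot.job_done(): hands the job in, once; it reports no verdict.
The state is a dict: "time_s": time; "joint_pos": joint angles; "joint_velocities": joint speeds; "effort": joint torques, N m; "ee_pos": TCP position; "ee_rot": TCP orientation; "ft_force": force on the tool from outside, world axes, zero at the start; "torque": the same for the moment, N m; "gripper_width": finger opening in m.
Only numpy, scipy, OpenCV 4.12 (cv2) and the standard library are available. Lean on these libraries where they do the work, as an engineer would, in place of code of your own. Each camera call takes 0.05 s, during which the arm holds its last target.

## Working session

There is one attempt and no reset: what is moved stays moved. The work goes in short steps, Python scripts to look and compute and a tool call to move; the robot and the scene stay as the last step left them, time stands still between calls to the robot, and variables do not carry over. Pictures are saved under pics/ and viewed, and the job is handed in when it is done.

Besides the shell and the picture viewer there is one more tool, called in YAML: its name, and indented under it one key for each argument. drive_tool: Moves the arm, as the interface text tells. Its arguments: {"type":"object","properties":{"steps":{"type":"array"}},"required":["steps"]}

```bash
ls; mkdir -p pics; python3 - <<'E'
from bench import bot
import cv2
print(bot.state()); print(bot.tip_reach)
for n in("scene","top"):
    cv2.imwrite(f"pics/{n}0.png",bot.capture(n)[:,:,::-1]); m=bot.camera_model(n); print(m)
E
```

```text
pics
{'time_s': 0.0, 'joint_pos': array([-1.39948488e+00,  4.94189238e-01,  1.34614856e+00, -3.20365894e-05,
        1.30247805e+00, -9.55449622e-02]), 'joint_velocities': array([-0.00199266,  0.00022795, -0.00034238, -0.00025348, -0.00089862,
       -0.00091727]), 'effort': array([ 2.78682455e-03, -8.82173681e+01, -3.83867705e+01,  5.53465020e-05,
        1.02372881e-02, -2.33788899e-05]), 'ee_pos': array([ 0.16472104, -0.60255042,  0.24969056]), 'ee_rot': array([-6.10573240e-04,  9.91110904e-01,  1.33036845e-01, -3.85951834e-05]), 'ft_force': array([-0.20944565,  0.11228203, -0.06494114]), 'torque': array([-0.0318358 ,  0.01208746, -0.0283222 ]), 'gripper_width': 0.08563088820511255}
0.019
{'camera_matrix': array([[515.69417111,   0.        , 323.7819852 ],
       [  0.        , 515.69417111, 245.96403705],
       [  0.        ,   0.        ,   1.        ]]), 'cam_to_world': array([[ 0.40746208,  0.72810719, -0.55121192,  1.07955789],
       [ 0.91317321, -0.33109767,  0.2376742 , -0.23677177],
       [-0.00945269, -0.60019518, -0.79979772,  1.041423  ],
       [ 0.        ,  0.        ,  0.        ,  1.        ]])}
{'camera_matrix': array([[569.47680071,   0.        , 311.56340285],
       [  0.        , 569.47680071, 241.26465336],
       [  0.        ,   0.        ,   1.        ]]), 'cam_to_world': array([[ 0.00598019, -0.99709206,  0.07597143,  0.32455139],
       [-0.99994458, -0.00662093, -0.00818489,  0.02487789],
       [ 0.00866409, -0.07591827, -0.9970764 ,  1.66644831],
       [ 0.        ,  0.        ,  0.        ,  1.        ]])}
```

View pics/scene0.png

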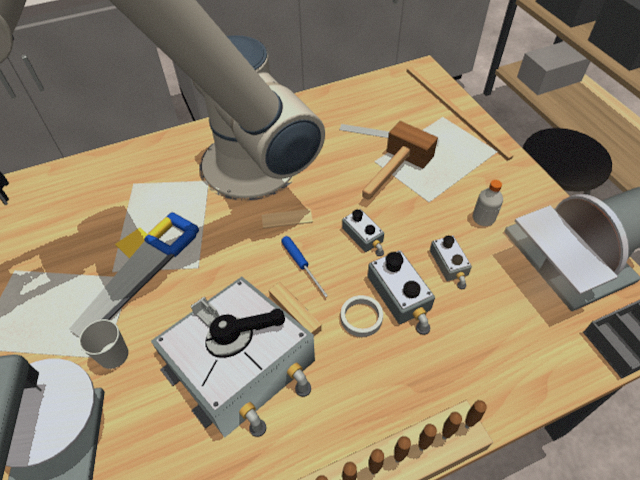

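View pics/top0.png

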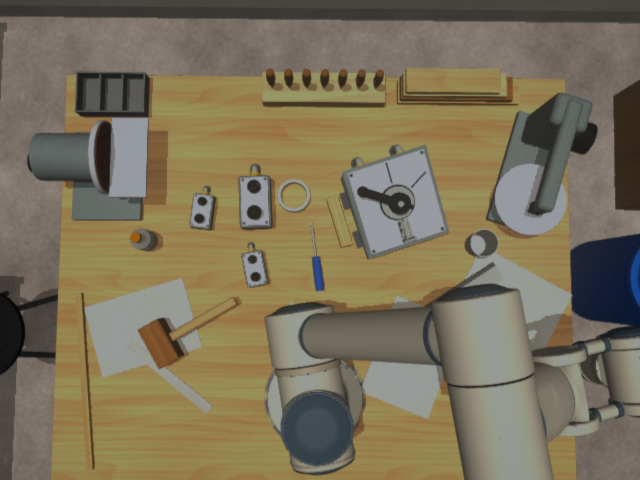

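The top view shows the large starter near (255,200), the console near (395,203), and two smaller starters near (203,210) and (254,267). I'll enlarge them.

```bash
python3 - <<'E'
import cv2
a=cv2.imread("pics/top0.png"); 
cv2.imwrite("pics/tc.png",cv2.resize(a[140:270,330:460],None,fx=4.6,fy=4.6,interpolation=2))
cv2.imwrite("pics/ts.png",cv2.resize(a[150:250,220:320],None,fx=6,fy=6,interpolation=2))
a=cv2.imread("pics/scene0.png"); 
cv2.imwrite("pics/sc.png",cv2.resize(a[270:440,145:325],None,fx=4.4,fy=3.5*4.4/4.4,interpolation=2) if 0 else cv2.resize(a[270:420,145:325],None,fx=4,fy=4,interpolation=2))
cv2.imwrite("pics/ss.png",cv2.resize(a[240:340,350:450],None,fx=6,fy=6,interpolation=2))
E
```

```text
(no output)
```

View pics/tc.png

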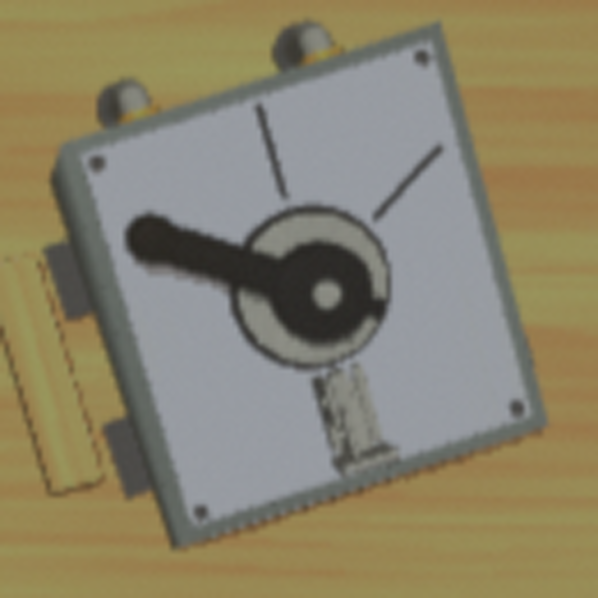

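View pics/ts.png

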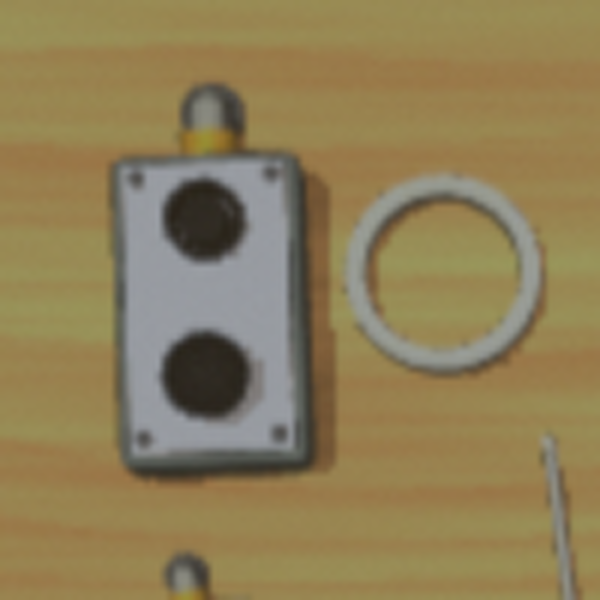

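View pics/sc.png

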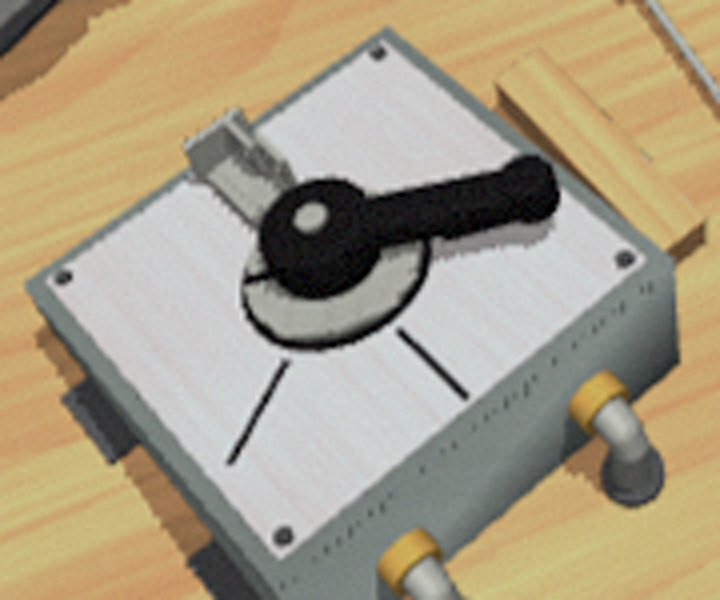

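View pics/ss.png

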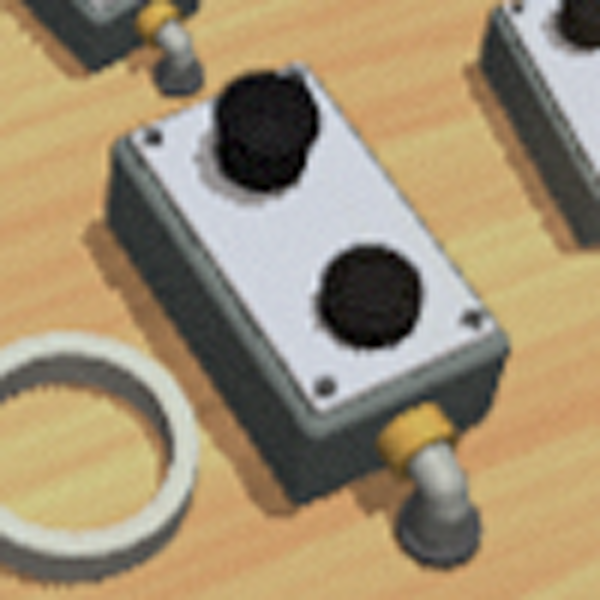

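```bash
cat > h.py <<'E'
import numpy as np, cv2
from scipy.optimize import least_squares
from scipy.spatial.transform import Rotation as R
from bench import bot
def proj(m,P):
    T=np.linalg.inv(m["cam_to_world"]); p=(np.atleast_2d(P)@T[:3,:3].T+T[:3,3])@m["camera_matrix"].T
    return p[:,:2]/p[:,2:]
def onz(m,uv,z):
    d=m["cam_to_world"][:3,:3]@np.linalg.inv(m["camera_matrix"])@[uv[0],uv[1],1]; o=m["cam_to_world"][:3,3]
    return o+d*(z-o[2])/d[2]
def tri(ms,uvs):
    A=[];b=[]
    for m,uv in zip(ms,uvs):
        d=m["cam_to_world"][:3,:3]@np.linalg.inv(m["camera_matrix"])@[uv[0],uv[1],1]; d/=np.linalg.norm(d)
        Q=np.eye(3)-np.outer(d,d); A.append(Q); b.append(Q@m["cam_to_world"][:3,3])
    return np.linalg.lstsq(np.vstack(A),np.hstack(b),rcond=None)[0]
E
python3 - <<'E'
from h import *
mt,ms=bot.camera_model("top"),bot.camera_model("scene")
T=lambda u:np.array(u)/4.6+[330,140]; S=lambda u:np.array(u)/4+[145,270]
tp=[T(u) for u in [(97,163),(421,57),(516,408),(201,512),(327,293)]]
sp=[S(u) for u in [(625,259),(283,536),(64,277),(378,53),(310,217)]]
pts=[tri([mt,ms],[a,b]) for a,b in zip(tp,sp)]
for p in pts: print(p.round(4))
c=np.mean(pts[:4],0); print("c",c)
def model(p):
    x,y,yaw,a,b,h=p
    B=R.from_euler('ZY',[yaw,-np.radians(15)]).as_matrix()
    L=np.array([[a,b,0],[a,-b,0],[-a,-b,0],[-a,b,0],[0,0,h]])
    return L@B.T+[x,y,.0885]
f=lambda p:np.r_[(proj(mt,model(p))-tp).ravel(),(proj(ms,model(p))-sp).ravel()]
r=least_squares(f,[c[0],c[1],.3,.1,.1,.045]); print(r.x, r.fun.round(1))
t=[np.array((206,374))/6+[220,150],np.array((267,113))/6+[350,240]]
print("stop",tri([mt,ms],t),onz(mt,t[0],.101),onz(ms,t[1],.101))
t=[np.array((205,219))/6+[220,150],np.array((370,283))/6+[350,240]]
print("start",tri([mt,ms],t),onz(mt,t[0],.082),onz(ms,t[1],.082))
# handle end
t=[T((150,238)),S((532,187))]
print("hend",tri([mt,ms],t))
E
```

```text
[ 0.6254 -0.0942  0.1183]
[ 0.6909 -0.2893  0.119 ]
[ 0.4853 -0.3577  0.0605]
[ 0.42   -0.1629  0.0599]
[ 0.546  -0.2296  0.131 ]
c [ 0.55540047 -0.22600817  0.08939974]
[ 0.5553919  -0.22574189  0.32225798  0.11212651  0.10287401  0.04212997] [-0.6 -0.2 -0.5  0.1 -0.5  0.  -0.6 -0.1 -0.7  0.3 -0.5  0.2 -0.2  0.2
 -0.5  0.2 -0.4  0.1 -0.4  0. ]
stop [0.52478994 0.17319305 0.09378517] [0.5230115  0.17076598 0.101     ] [0.52968274 0.17190339 0.101     ]
start [0.59968678 0.17605684 0.08081086] [0.59845847 0.17399802 0.082     ] [0.60106978 0.17760723 0.082     ]
hend [ 0.57762628 -0.12401007  0.13485318]
```

drive_tool:
  steps:
    - {"translation":[0.552,-0.652,0.06],"delta_rot":[0,0,0],"jaw":0}
    - {"translation":[0.552,-0.652,0.06],"delta_rot":[0,0,0],"jaw":0}
    - {"translation":[0.552,-0.652,0.06],"delta_rot":[0,0,0],"jaw":0}
    - {"translation":[0.552,-0.652,0.06],"delta_rot":[0,0,0],"jaw":0}
    - {"translation":[0.552,-0.652,0.06],"delta_rot":[0,0,0],"jaw":0}
    - {"translation":[0.552,-0.652,0.06],"delta_rot":[0,0,0],"jaw":0}
    - {"translation":[0.552,-0.652,0.06],"delta_rot":[0,0,0],"jaw":0}
    - {"translation":[0.552,-0.652,0.06],"delta_rot":[0,0,0],"jaw":0}

```text
time_s: 1.1
ee_pos: [0.3758, -0.1489, 0.2152]
ee_rot: [0.0, 0.991, 0.133, 0.0]
ft_force: [0.7, -0.7, 0.4]
gripper_width: 0.0002
```

```bash
cat >> h.py <<'E'
PIV=np.array([.5554,-.2257,.0885]); YAW=.322
RC=R.from_euler('ZY',[YAW,-np.radians(15)])   # console panel axes
def pan(x,y,z): return PIV+RC.apply([x,y,z])
def toolrot(ang=0): # tool x at angle ang (ccw from console x) in panel, z = -normal
    return RC*R.from_euler('z',ang)*R.from_euler('x',np.pi)
def cur():
    s=bot.state(); q=s["ee_rot"]; return s["ee_pos"],R.from_quat(np.r_[q[1:],q[0]]),s
def rel(pos,rot=None):
    p,r,s=cur()
    print("trans",r.inv().apply(np.array(pos)-p).round(4),"rot",(r.inv()*rot).as_rotvec().round(4) if rot is not None else "")
E
python3 - <<'E'
from h import *
rel([.526,.171,.175]); print(bot.state())
E
```

```text
trans [ 0.2291 -0.2691  0.0402] rot 
{'time_s': 1.1, 'joint_pos': array([-5.25272732e-01,  2.34094922e-01,  1.90261180e+00,  5.68408019e-05,
        1.00453310e+00,  7.79113824e-01]), 'joint_velocities': array([ 1.23264846e+00,  4.84032633e-02,  5.43054016e-02,  5.43178729e-04,
       -1.13170130e-01,  1.22206099e+00]), 'effort': array([-16.32950306, -57.81291962, -26.22235894,  -0.09073071,
         0.93072133,  -4.18686211]), 'ee_pos': array([ 0.37579852, -0.14890259,  0.2151933 ]), 'ee_rot': array([8.89771894e-05, 9.91143348e-01, 1.32796204e-01, 1.54206856e-04]), 'ft_force': array([ 0.6616922 , -0.66963703,  0.42330011]), 'torque': array([-0.0312521 , -0.02984302,  0.00471763]), 'gripper_width': 0.00015712918416540273}
```

drive_tool:
  steps:
    - {"translation":[0.222,-0.26,0.035],"delta_rot":[0,0,0],"jaw":0}
    - {"translation":[0.222,-0.26,0.035],"delta_rot":[0,0,0],"jaw":0}
    - {"translation":[0.222,-0.26,0.035],"delta_rot":[0,0,0],"jaw":0}
    - {"translation":[0.222,-0.26,0.035],"delta_rot":[0,0,0],"jaw":0}
    - {"translation":[0.222,-0.26,0.035],"delta_rot":[0,0,0],"jaw":0}
    - {"translation":[0.222,-0.26,0.035],"delta_rot":[0,0,0],"jaw":0}
    - {"translation":[0.222,-0.26,0.035],"delta_rot":[0,0,0],"jaw":0}
    - {"translation":[0.222,-0.26,0.035],"delta_rot":[0,0,0],"jaw":0}

```text
time_s: 2.1
ee_pos: [0.5204, 0.1582, 0.18]
ee_rot: [0.0, 0.991, 0.133, -0.0]
ft_force: [-0.9, -0.8, -0.6]
gripper_width: -0.0002
```

```bash
python3 - <<'E'
from h import *
m=bot.camera_model("wrist")
cv2.imwrite("pics/w1.png",bot.capture("wrist")[:,:,::-1])
cv2.imwrite("pics/s1.png",bot.capture("scene")[200:400,300:500,::-1].repeat(3,0).repeat(3,1))
print(proj(m,[[.526,.171,.101]]))
rel([.526,.171,.125]); print(m, cur()[2]['ft_force'])
np.save("w1.npy",[m["cam_to_world"]])
E
```

```text
[[295.22846516 255.5032096 ]]
trans [ 0.0088 -0.0114  0.0553] rot 
{'camera_matrix': array([[421.04987545,   0.        , 317.0197775 ],
       [  0.        , 421.04987545, 245.78683279],
       [  0.        ,   0.        ,   1.        ]]), 'cam_to_world': array([[ 2.62751599e-01, -9.17792751e-01, -2.97687862e-01,
         5.97681094e-01],
       [-9.64863138e-01, -2.50204908e-01, -8.02286048e-02,
         1.78776041e-01],
       [-8.49732283e-04,  3.08308239e-01, -9.51286133e-01,
         3.04557938e-01],
       [ 0.00000000e+00,  0.00000000e+00,  0.00000000e+00,
         1.00000000e+00]])} [ 0.19257698 -0.04125266 -0.83154653]
```

View pics/w1.png

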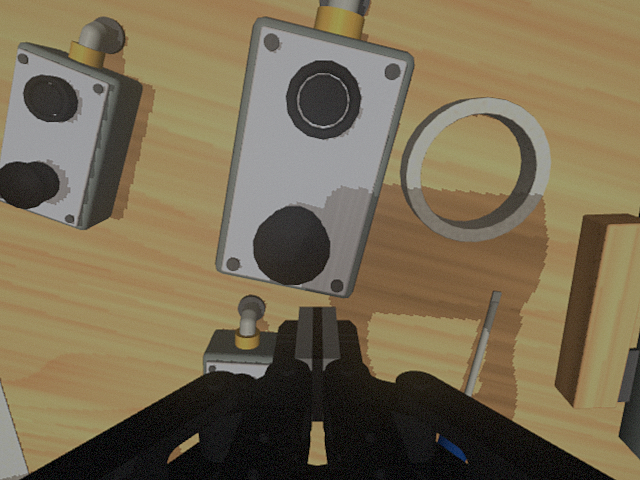

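View pics/s1.png

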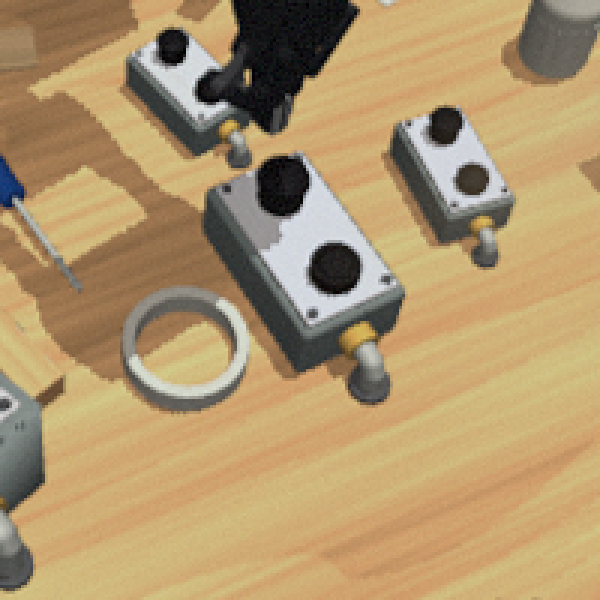

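drive_tool:
  steps:
    - {"translation":[0.013,-0.011,0.03],"delta_rot":[0,0,0],"jaw":0}
    - {"translation":[0.013,-0.011,0.054],"delta_rot":[0,0,0],"jaw":0}
    - {"translation":[0.013,-0.011,0.054],"delta_rot":[0,0,0],"jaw":0}
    - {"translation":[0.013,-0.011,0.059],"delta_rot":[0,0,0],"jaw":0}
    - {"translation":[0.013,-0.011,0.062],"delta_rot":[0,0,0],"jaw":0}
    - {"translation":[0.013,-0.011,0.062],"delta_rot":[0,0,0],"jaw":0}

```text
time_s: 2.95
ee_pos: [0.5309, 0.1725, 0.1187]
ee_rot: [0.0, 0.991, 0.133, 0.0]
ft_force: [1.0, -0.5, 2.3]
gripper_width: 0.0002
```

drive_tool:
  steps:
    - {"translation":[0,0,0.003],"delta_rot":[0,0,0],"jaw":0}
    - {"translation":[0,0,0.006],"delta_rot":[0,0,0],"jaw":0}
    - {"translation":[0,0,0.0075],"delta_rot":[0,0,0],"jaw":0}
    - {"translation":[0,0,0.0075],"delta_rot":[0,0,0],"jaw":0}

```text
time_s: 3.45
ee_pos: [0.531, 0.1727, 0.1122]
ee_rot: [0.0, 0.991, 0.133, 0.001]
ft_force: [-5.6, -4.8, 31.0]
gripper_width: -0.0001
```

drive_tool:
  steps:
    - {"translation":[0,0,-0.02],"delta_rot":[0,0,0],"jaw":0}
    - {"translation":[0,0,-0.08],"delta_rot":[0,0,0],"jaw":0}
    - {"translation":[0,0,-0.1],"delta_rot":[0,0,0],"jaw":0.6}
    - {"translation":[0,0,-0.1],"delta_rot":[0,0,0],"jaw":0.6}

```text
time_s: 3.95
ee_pos: [0.5312, 0.1729, 0.2121]
ee_rot: [-0.0, 0.991, 0.133, 0.001]
ft_force: [0.1, -0.8, -1.1]
gripper_width: 0.0357
```

```bash
python3 - <<'E'
from h import *
p=RC.inv().apply(np.array([ 0.57762628, -0.12401007,  0.13485318])-PIV); print("hend panel",p,np.arctan2(p[1],p[0]))
a=1.03
P=pan(.085*np.cos(a),.085*np.sin(a),.033+.10)
print(P, pan(.085*np.cos(a),.085*np.sin(a),.033)); rel(P,toolrot(a)); rel(P,toolrot(a)*R.from_euler('z',np.pi)); print(cur()[0],cur()[2]['joint_pos'])
E
```

```text
hend panel [0.06344731 0.08942969 0.03098769] 0.9537456625165079
[ 0.53978148 -0.15409195  0.22829395] [ 0.56433316 -0.14590125  0.13170137]
trans [-0.0779  0.3177 -0.0164] rot [-0.1273  0.2405 -1.0788]
trans [-0.0779  0.3177 -0.0164] rot [0.2746 0.1453 2.0431]
[0.53117423 0.17292044 0.21205857] [2.07748552e-01 4.41002947e-01 1.56156347e+00 1.52156618e-04
 1.13620211e+00 1.51158180e+00]
```

drive_tool:
  steps:
    - {"translation":[-0.077,0.318,-0.016],"delta_rot":[-0.127,0.24,-1.08],"jaw":0.7}
    - {"translation":[-0.077,0.318,-0.016],"delta_rot":[-0.127,0.24,-1.08],"jaw":0.7}
    - {"translation":[-0.077,0.318,-0.016],"delta_rot":[-0.127,0.24,-1.08],"jaw":0.7}
    - {"translation":[-0.077,0.318,-0.016],"delta_rot":[-0.127,0.24,-1.08],"jaw":0.7}
    - {"translation":[-0.077,0.318,-0.016],"delta_rot":[-0.127,0.24,-1.08],"jaw":0.7}
    - {"translation":[-0.077,0.318,-0.016],"delta_rot":[-0.127,0.24,-1.08],"jaw":0.7}
    - {"translation":[-0.077,0.318,-0.016],"delta_rot":[-0.127,0.24,-1.08],"jaw":0.7}
    - {"translation":[-0.077,0.318,-0.016],"delta_rot":[-0.127,0.24,-1.08],"jaw":0.7}

```text
time_s: 4.95
ee_pos: [0.5394, -0.1561, 0.2253]
ee_rot: [0.044, 0.773, 0.621, 0.121]
ft_force: [-0.5, 0.7, -0.3]
gripper_width: 0.0595
```

```bash
python3 - <<'E'
from h import *
m=bot.camera_model("wrist"); im=bot.capture("wrist")[:,:,::-1].copy()
s=bot.capture("scene")[:,:,::-1]; cv2.imwrite("pics/s2.png",cv2.resize(s[200:380,150:450],None,fx=2.6,fy=2.6))
cv2.imwrite("pics/w2.png",im)
for a in(.95,1.03,1.1): print(a,proj(m,[pan(.12*np.cos(a),.12*np.sin(a),.041),pan(0,0,.042)]).round(0).tolist())
print(cur()[0], cur()[2]['gripper_width'],cur()[2]['joint_pos'].round(2)); 
for a in (.95,1.03): rel(pan(.085*np.cos(a),.085*np.sin(a),.033),toolrot(a))
np.save("m2.npy",m["cam_to_world"])
E
```

```text
0.95 [[335.0, 196.0], [317.0, 393.0]]
1.03 [[317.0, 195.0], [317.0, 393.0]]
1.1 [[300.0, 195.0], [317.0, 393.0]]
[ 0.53931087 -0.15496985  0.2253446 ] 0.059819005445036065 [-0.49  0.36  1.7   0.24  0.92 -0.4 ]
trans [0.0012 0.0082 0.0973] rot [-0.0048  0.0014  0.0796]
trans [0.0015 0.0014 0.0973] rot [-0.0049  0.0012 -0.0004]
```

View pics/w2.png

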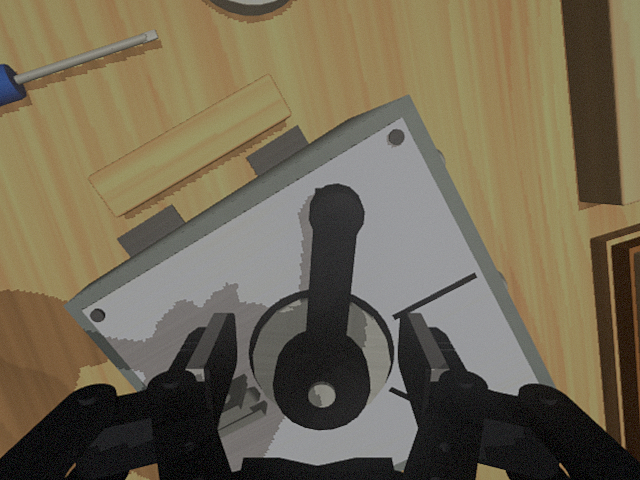

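View pics/s2.png

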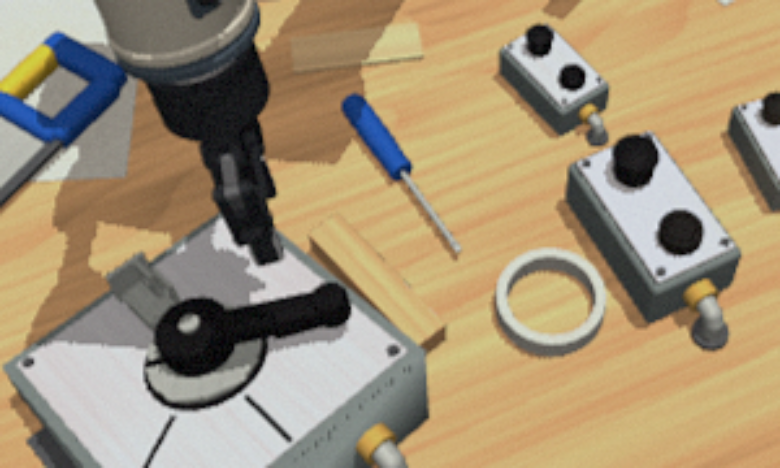

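The head is back out. The wrist view puts the hub at (321,395), 4 px from prediction, and the bar end at (336,211), so the handle angle is about 0.965. Next I descend around the bar.

drive_tool:
  steps:
    - {"translation":[0.001,0.0085,0.02],"delta_rot":[0,0,0.065],"jaw":0.7}
    - {"translation":[0.001,0.0085,0.06],"delta_rot":[0,0,0.065],"jaw":0.7}
    - {"translation":[0.001,0.0085,0.08],"delta_rot":[0,0,0.065],"jaw":0.7}
    - {"translation":[0.001,0.0085,0.095],"delta_rot":[0,0,0.065],"jaw":0.7}
    - {"translation":[0.001,0.0085,0.095],"delta_rot":[0,0,0.065],"jaw":0.7}

```text
time_s: 5.68
ee_pos: [0.571, -0.147, 0.1358]
ee_rot: [0.04, 0.793, 0.595, 0.122]
ft_force: [0.1, -0.0, -0.9]
gripper_width: 0.0599
```

```bash
python3 - <<'E'
from h import *
im=bot.capture("wrist")[:,:,::-1].copy()
cv2.imwrite("pics/w3.png",im)
p,r,s=cur(); print(RC.inv().apply(p-PIV), s['ft_force'])
E
```

```text
[0.05099168 0.06935074 0.03623472] [ 0.2834145  -0.09312452  0.5176208 ]
```

View pics/w3.png

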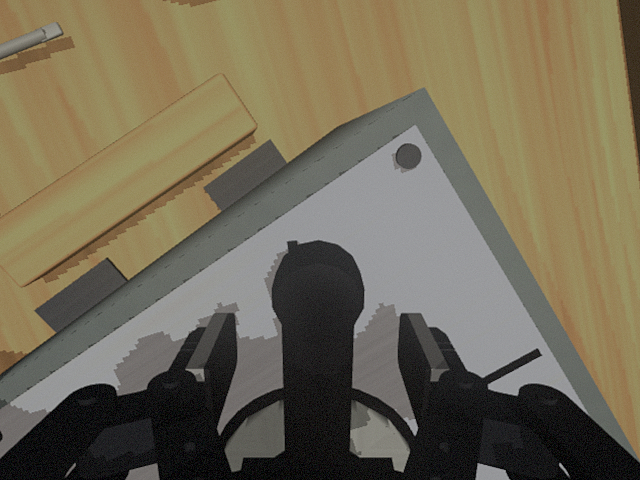

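drive_tool:
  steps:
    - {"translation":[0,0,0],"delta_rot":[0,0,0],"jaw":0.32}
    - {"translation":[0,0,0],"delta_rot":[0,0,0],"jaw":0.32}
    - {"translation":[-0.0004,0.0086,0],"delta_rot":[0,0,0.1],"jaw":0.32}
    - {"translation":[-0.0017,0.0171,0],"delta_rot":[0,0,0.2],"jaw":0.32}
    - {"translation":[-0.0038,0.0254,0],"delta_rot":[0,0,0.3],"jaw":0.32}
    - {"translation":[-0.0068,0.0335,0],"delta_rot":[0,0,0.4],"jaw":0.32}
    - {"translation":[-0.0105,0.0412,0],"delta_rot":[0,0,0.5],"jaw":0.32}
    - {"translation":[-0.0105,0.0412,0],"delta_rot":[0,0,0.5],"jaw":0.32}

```text
time_s: 6.72
ee_pos: [0.6072, -0.1698, 0.1444]
ee_rot: [0.009, 0.916, 0.381, 0.129]
ft_force: [-0.1, 0.4, 0.1]
gripper_width: 0.0274
```

```bash
cat >>h.py <<'E'
def rep():
    p,r,s=cur(); M=(RC.inv()*r*R.from_euler('x',np.pi)).as_matrix()
    q=RC.inv().apply(p-PIV); print("panel tcp",q.round(4),"polar",np.arctan2(q[1]+.001,q[0]-.0017).round(3),"tool ang",np.arctan2(M[1,0],M[0,0]).round(3),s['ft_force'].round(1),s['gripper_width'].round(4),s['joint_pos'].round(2),s['time_s'])
E
python3 - <<'E'
from h import *
im=bot.capture("wrist")[:,:,::-1].copy()
cv2.imwrite("pics/w4.png",im)
rep()
E
```

```text
Traceback (most recent call last):
  File "h.py", line 29, in rep
    q=RC.inv().apply(p-PIV); print("panel tcp",q.round(4),"polar",np.arctan2(q[1]+.001,q[0]-.0017).round(3),"tool ang",np.arctan2(M[1,0],M[0,0]).round(3),s['ft_force'].round(1),s['gripper_width'].round(4),s['joint_pos'].round(2),s['time_s'])
                                                                                                                                                                                 ^^^^^^^^^^^^^^^^^^^^^^^^
AttributeError: 'float' object has no attribute 'round'
```

View pics/w4.png

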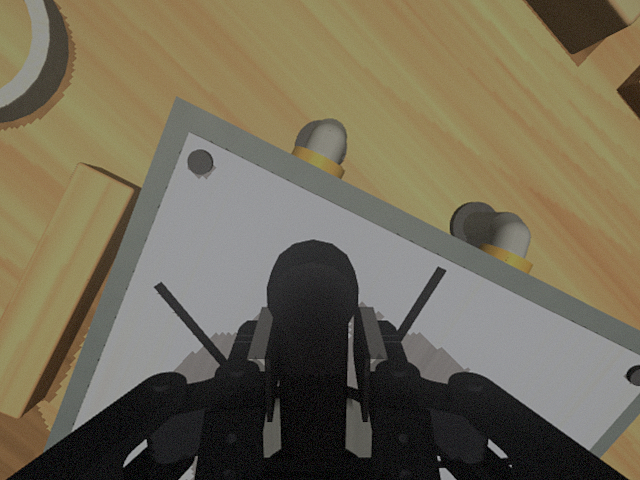

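```bash
sed -i "s/s\['gripper_width'\].round(4)/s['gripper_width']/" h.py; python3 -c "
from h import *
rep()"
```

```text
panel tcp [0.0791 0.0368 0.0366] polar 0.454 tool ang 0.468 [-0.4  0.1  0.5] 0.027399883469576246 [-0.46  0.55  1.62  0.25  0.8   0.16] 6.775
```

drive_tool:
  steps:
    - {"translation":[-0.0004,0.0086,0],"delta_rot":[0,0,0.1],"jaw":0.32}
    - {"translation":[-0.0017,0.0171,0],"delta_rot":[0,0,0.2],"jaw":0.32}
    - {"translation":[-0.0038,0.0254,0],"delta_rot":[0,0,0.3],"jaw":0.32}
    - {"translation":[-0.0068,0.0335,0],"delta_rot":[0,0,0.4],"jaw":0.32}
    - {"translation":[-0.0087,0.0377,0],"delta_rot":[0,0,0.455],"jaw":0.32}
    - {"translation":[-0.0087,0.0377,0],"delta_rot":[0,0,0.455],"jaw":0.32}

```text
time_s: 7.52
ee_pos: [0.6272, -0.2023, 0.1464]
ee_rot: [-0.02, 0.978, 0.165, 0.127]
ft_force: [-1.0, 0.1, 0.3]
gripper_width: 0.0274
```

```bash
python3 - <<'E'
from h import *
im=bot.capture("wrist")[:,:,::-1].copy()
cv2.imwrite("pics/w5.png",im)
rep()
E
```

```text
panel tcp [ 0.0881 -0.0005  0.0364] polar 0.006 tool ang 0.013 [-1.3  0.6  0.5] 0.027468775101033117 [-0.49  0.58  1.54  0.25  0.85  0.59] 7.575
```

View pics/w5.png

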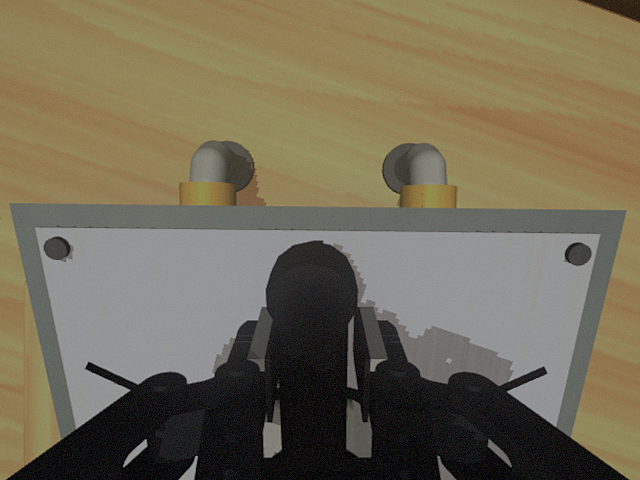

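drive_tool:
  steps:
    - {"translation":[0,0.0026,0],"delta_rot":[0,0,0.02],"jaw":0.32}
    - {"translation":[0,0.0026,0],"delta_rot":[0,0,0.02],"jaw":0.32}
    - {"translation":[0,0.001,0],"delta_rot":[0,0,0],"jaw":0.55}
    - {"translation":[0,0.001,0],"delta_rot":[0,0,0],"jaw":0.6}
    - {"translation":[0,0.0,-0.05],"delta_rot":[0,0,0],"jaw":0.6}
    - {"translation":[-0.03,0,-0.11],"delta_rot":[0,0,0],"jaw":0.6}
    - {"translation":[-0.09,0,-0.11],"delta_rot":[0,0,0],"jaw":0.6}
    - {"translation":[-0.09,0,-0.11],"delta_rot":[0,0,0],"jaw":0.3}

```text
time_s: 8.57
ee_pos: [0.5154, -0.2404, 0.2296]
ee_rot: [-0.02, 0.978, 0.163, 0.127]
ft_force: [0.8, 0.7, 0.1]
gripper_width: 0.034
```

```bash
python3 - <<'E'
from h import *
m=bot.camera_model("wrist"); im=bot.capture("wrist")[:,:,::-1].copy()
np.save("m6.npy",m["cam_to_world"])
cv2.imwrite("pics/w6.png",im)
cv2.imwrite("pics/t6.png",cv2.resize(bot.capture("top")[140:270,330:460,::-1],None,fx=4.6,fy=4.6,interpolation=2))
rep()
print(proj(m,[pan(0,0,.042),pan(.12,0,.041),pan(.108,0,.041),pan(-.110,0,.034),pan(-.110,.018,.034),pan(-.110,-.018,.034)]).round())
E
```

```text
panel tcp [-0.0016 -0.0022  0.147 ] polar -2.807 tool ang 0.01 [0.6 0.3 0.4] 0.02524825509048358 [-0.66  0.38  1.65  0.26  0.98  0.45] 8.675
[[314. 247.]
 [316.  13.]
 [315.  40.]
 [314. 398.]
 [287. 398.]
 [340. 399.]]
```

View pics/w6.png

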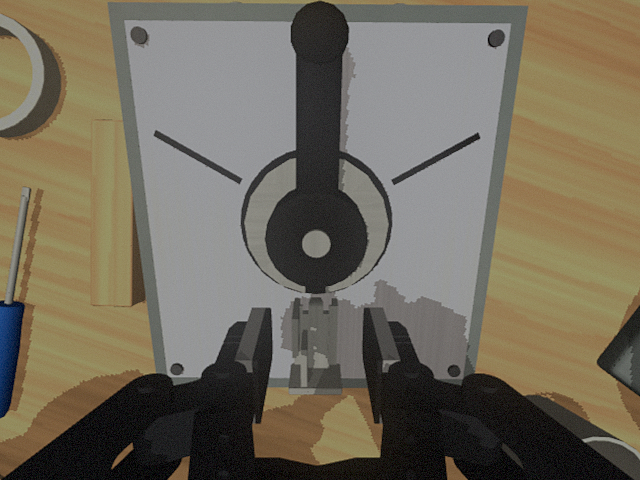

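View pics/t6.png

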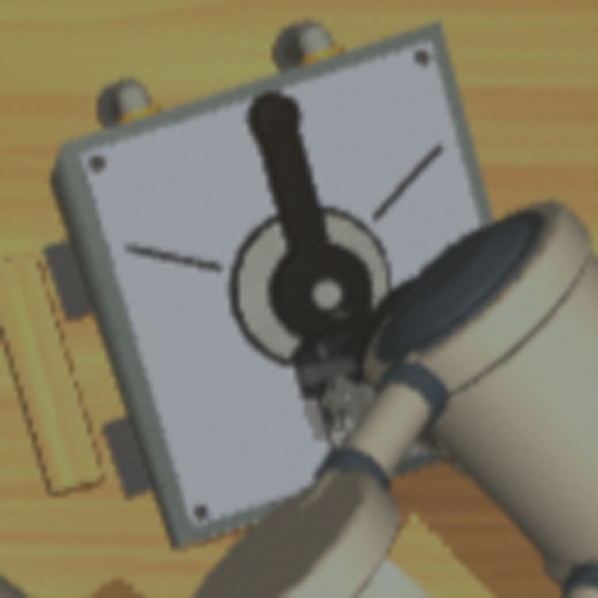

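drive_tool:
  steps:
    - {"translation":[-0.06,-0.0015,0],"delta_rot":[0,0,0.01],"jaw":0}
    - {"translation":[-0.12,-0.0015,0],"delta_rot":[0,0,0.01],"jaw":0}
    - {"translation":[-0.133,-0.0015,0.03],"delta_rot":[0,0,0.01],"jaw":0}
    - {"translation":[-0.133,-0.0015,0.07],"delta_rot":[0,0,0.01],"jaw":0}
    - {"translation":[-0.133,-0.0015,0.07],"delta_rot":[0,0,0.01],"jaw":0}

```text
time_s: 9.3
ee_pos: [0.4138, -0.2739, 0.1263]
ee_rot: [-0.022, 0.979, 0.16, 0.126]
ft_force: [-0.1, 0.1, 0.5]
gripper_width: -0.0002
```

```bash
python3 - <<'E'
from h import *
m=bot.camera_model("wrist"); im=bot.capture("wrist")[:,:,::-1].copy()
cv2.imwrite("pics/w7.png",im); np.save("m7.npy",m["cam_to_world"])
rep()
print(proj(m,[pan(-.108,.018,.034),pan(-.108,-.018,.034),pan(-.108,.018,.004),pan(-.108,-.018,.004)]).round())
E
```

```text
panel tcp [-0.1342 -0.0015  0.0765] polar -3.138 tool ang 0.002 [ 0.4 -0.1 -0.2] -0.00014599191227395667 [-0.86  0.46  1.91  0.37  0.71  0.11] 9.35
[[271. 245.]
 [358. 245.]
 [278. 226.]
 [352. 226.]]
```

View pics/w7.png

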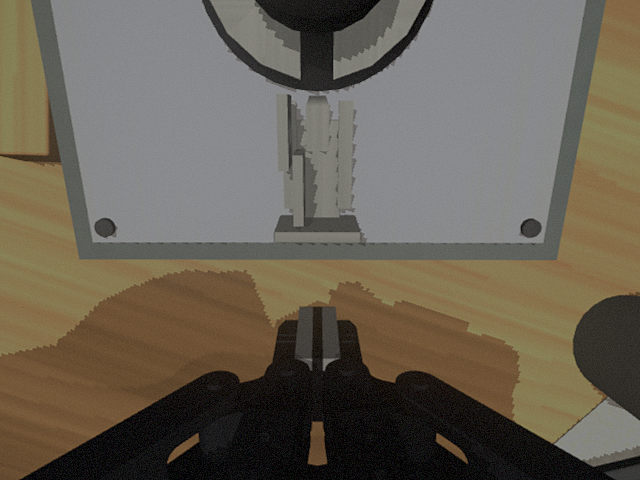

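The handle's notch (317,65) lines up with the slide tongue (317,100), and the tab sits at columns 275–360, centred on the fingers. Now I lower in front of the tab and push.

drive_tool:
  steps:
    - {"translation":[0,0,0.03],"delta_rot":[0,0,0],"jaw":0}
    - {"translation":[0,0,0.047],"delta_rot":[0,0,0],"jaw":0}
    - {"translation":[0,0,0.047],"delta_rot":[0,0,0],"jaw":0}
    - {"translation":[0.01,0,0.047],"delta_rot":[0,0,0],"jaw":0}
    - {"translation":[0.018,0,0.047],"delta_rot":[0,0,0],"jaw":0}
    - {"translation":[0.022,0,0.047],"delta_rot":[0,0,0],"jaw":0}
    - {"translation":[0.025,0,0.047],"delta_rot":[0,0,0],"jaw":0}

```text
time_s: 10.22
ee_pos: [0.4481, -0.2632, 0.0893]
ee_rot: [-0.021, 0.979, 0.16, 0.127]
ft_force: [-2.9, -1.7, 0.7]
gripper_width: 0.0001
```

```bash
python3 - <<'E'
from h import *
im=bot.capture("wrist")[:,:,::-1].copy()
cv2.imwrite("pics/w8.png",im)
rep()
E
```

```text
panel tcp [-0.1094 -0.0017  0.0301] polar -3.136 tool ang 0.001 [-0.9  0.6  0.6] 0.00012031169978031725 [-0.79  0.55  1.9   0.41  0.62  0.14] 10.275
```

View pics/w8.png

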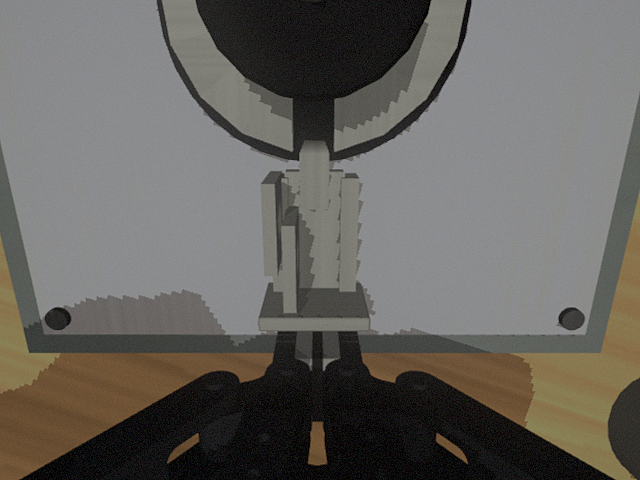

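drive_tool:
  steps:
    - {"translation":[0.004,0,0],"delta_rot":[0,0,0],"jaw":0}
    - {"translation":[0.008,0,0],"delta_rot":[0,0,0],"jaw":0}
    - {"translation":[0.011,0,0],"delta_rot":[0,0,0],"jaw":0}
    - {"translation":[0.011,0,0],"delta_rot":[0,0,0],"jaw":0}

```text
time_s: 10.78
ee_pos: [0.4582, -0.2598, 0.0918]
ee_rot: [-0.021, 0.979, 0.16, 0.127]
ft_force: [-0.8, -0.0, 0.6]
gripper_width: -0.0001
```

```bash
python3 - <<'E'
from h import *
im=bot.capture("wrist")[:,:,::-1].copy()
cv2.imwrite("pics/w9.png",im)
rep()
E
```

```text
panel tcp [-0.0987 -0.0016  0.0298] polar -3.136 tool ang 0.001 [-0.5 -0.3 -0.7] 0.00017453230997891697 [-0.77  0.55  1.88  0.4   0.63  0.17] 10.825
```

View pics/w9.png

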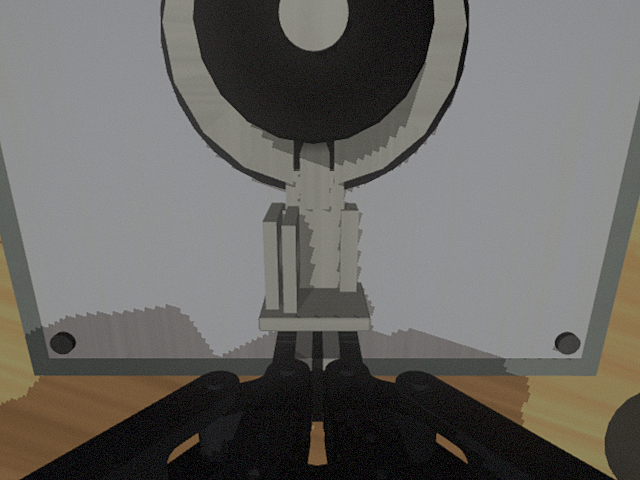

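drive_tool:
  steps:
    - {"translation":[0.001,0,0],"delta_rot":[0,0,0],"jaw":0}
    - {"translation":[0.002,0,0],"delta_rot":[0,0,0],"jaw":0}
    - {"translation":[0.003,0,0],"delta_rot":[0,0,0],"jaw":0}
    - {"translation":[0.003,0,0],"delta_rot":[0,0,0],"jaw":0}

```text
time_s: 11.32
ee_pos: [0.4596, -0.2592, 0.0922]
ee_rot: [-0.021, 0.979, 0.16, 0.126]
ft_force: [-15.8, -7.8, 0.2]
gripper_width: -0.0002
```

drive_tool:
  steps:
    - {"translation":[0.001,0,0],"delta_rot":[0,0,0],"jaw":0}
    - {"translation":[0.001,0,0],"delta_rot":[0,0,0],"jaw":0}

```text
time_s: 11.58
ee_pos: [0.4597, -0.2591, 0.0922]
ee_rot: [-0.021, 0.979, 0.16, 0.126]
ft_force: [-24.6, -15.4, -0.3]
gripper_width: -0.0002
```

```bash
python3 - <<'E'
from h import *
rep()
E
```

```text
panel tcp [-0.097  -0.0013  0.0298] polar -3.138 tool ang 0.001 [-24.6 -15.4  -0.3] -0.00020838323094815727 [-0.76  0.55  1.88  0.39  0.63  0.18] 11.575
```

drive_tool:
  steps:
    - {"translation":[-0.005,0,0],"delta_rot":[0,0,0],"jaw":0}
    - {"translation":[-0.025,0,0],"delta_rot":[0,0,0],"jaw":0}
    - {"translation":[-0.035,0,-0.04],"delta_rot":[0,0,0],"jaw":0}
    - {"translation":[-0.035,0,-0.08],"delta_rot":[0,0,0],"jaw":0}
    - {"translation":[-0.035,0,-0.08],"delta_rot":[0,0,0],"jaw":0}

```text
time_s: 12.2
ee_pos: [0.4106, -0.2771, 0.1635]
ee_rot: [-0.019, 0.979, 0.159, 0.128]
ft_force: [0.3, 0.2, -0.3]
gripper_width: 0.0003
```

```bash
python3 - <<'E'
from h import *
im=bot.capture("wrist")[:,:,::-1].copy()
cv2.imwrite("pics/w10.png",im)
rep()
s=bot.capture("scene")[:,:,::-1]; cv2.imwrite("pics/s10.png",cv2.resize(s[200:400,150:450],None,fx=2.6,fy=2.6))
E
```

```text
panel tcp [-0.1292 -0.0023  0.111 ] polar -3.131 tool ang 0.001 [-0.1 -0.4 -1.4] -7.816060104049268e-05 [-0.87  0.4   1.88  0.34  0.79  0.15] 12.25
```

View pics/w10.png

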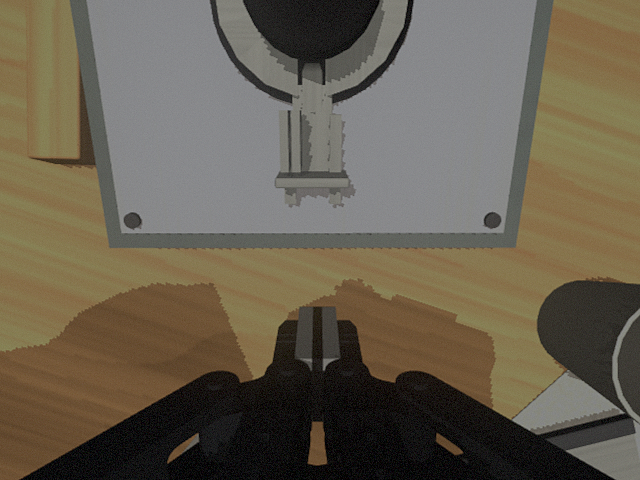

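View pics/s10.png

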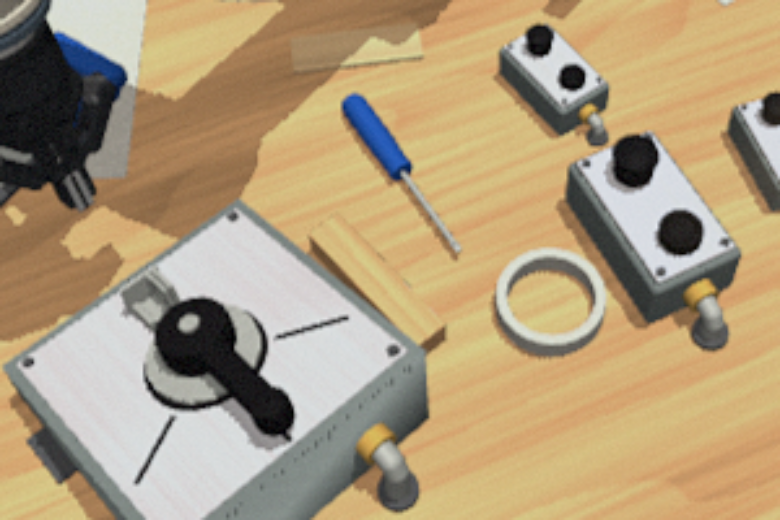

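```bash
python3 - <<'E'
from h import *
m=bot.camera_model("wrist")
for x in(-.090,-.088,-.086,-.084): print(x,proj(m,[pan(x,.018,.034),pan(x,-.018,.034)]).round(1).tolist())
im=cv2.imread("pics/w10.png")[60:220,240:380]; cv2.imwrite("pics/w10c.png",cv2.resize(im,None,fx=3.7,fy=3.7,interpolation=2))
E
```

```text
-0.09 [[275.2, 197.8], [349.8, 197.8]]
-0.088 [[275.1, 193.7], [349.9, 193.7]]
-0.086 [[274.9, 189.5], [350.0, 189.5]]
-0.084 [[274.8, 185.4], [350.1, 185.4]]
```

drive_tool:
  steps:
    - {"translation":[-0.01,0,-0.05],"delta_rot":[0,0,0],"jaw":0}
    - {"translation":[-0.02,0,-0.1],"delta_rot":[0,0,0],"jaw":0}
    - {"translation":[-0.02,0,-0.1],"delta_rot":[0,0,0],"jaw":0}
    - {"translation":[-0.02,0,-0.1],"delta_rot":[0,0,0],"jaw":0}

```text
time_s: 12.8
ee_pos: [0.3676, -0.2897, 0.2517]
ee_rot: [-0.021, 0.979, 0.159, 0.127]
ft_force: [-0.1, 0.3, -0.8]
gripper_width: 0.0002
```

View pics/w10c.png

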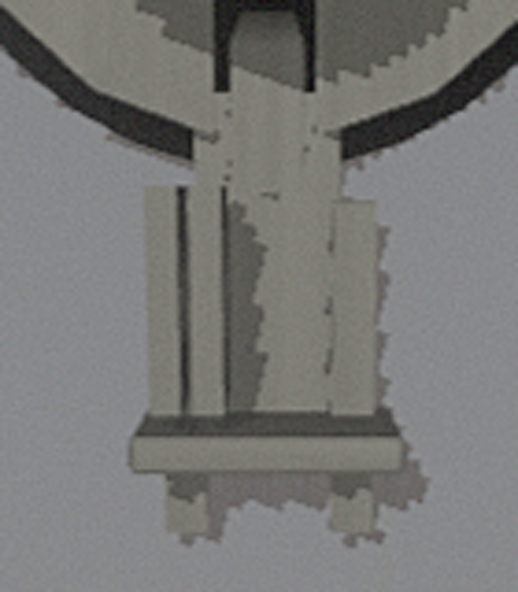

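```bash
python3 - <<'E'
from bench import bot
print(bot.state()["ft_force"]); print(bot.job_done())
E
```

```text
[-0.12302512  0.29433747 -0.77506041]
the job is handed in; nothing more can be done
None
```

The bench machines are safe for the belt change, and I handed the job in at about 13 s of the 54 s allowed. It reports no verdict, so what follows is from my own checks.

- **Stop button:** I pressed the mushroom head on the largest starter to its stop, at 31 N vertical. A later scene picture showed it back out. The start button was not touched.
- **Isolator handle:** I straddled the bar and swung it from about +0.96 rad to centre off. It measured within about 0.02 rad of 0 and did not run on to the right. The slide's tongue then entered its notch without trouble.
- **Lock slide:** I pushed it by the thumb tab until it stopped, at about 29 N with no further movement. The pictures give about 22 mm of travel, and its ear stands flush beside the hasp ear. I judged the hole alignment from the ears, because the holes were not visible from above.
- **At hand-in:** The arm was raised well clear with the wrist force reading near zero, and I saw no loose item near the work moved.

The wrist view disagreed with the first two-camera fix by 5 mm on the stop button and about 2 mm on the handle pivot. I corrected for both before acting, and no check failed.

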